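# Prove the drop gate, then feed the key blank

## Task

Before feeding the key jig, prove its safety gate: press the green test button so that the red-gripped lever drops, then lift the lever back up until it latches and stays up by itself. Then take the drift from the tray, use it as a push stick to push the brass key blank along the guide until it is fully home against the end stop (keep the fingers off the blank), and lay the drift back flat in the tray. Leave the lever latched up and do not disturb the grease tub, the seal ring, the impeller or the red bottle.

Things in the scene. Friction and masses are not known exactly. Their poses are not given: they have to be found in the camera images.
- feed_jig: The fixed feed jig. Origin on the bench below the centre of the mouth of its guide; +x = feed direction, +z up. Numbers in mm in this frame: aluminium rail 36 wide, flat top at z 30, x -95 to 140; flared lead-in plates, 16 high, x -25 to 0 (no walls farther back); blue trip box with button and lever hinge at x -18 to 112, y 35 to 95, 60 high, the lever reaching across the guide to the -y side.
- guide_mouth (a point): Mouth of the covered guide, on the rail's top (jig's x 0, y 0, z 30 mm). From here to the blue end stop's face at x = 120 mm: side walls 28 mm apart, clear cover with underside at z 58 and top at z 62 mm, a slot in the cover for the gate blade at x = 75 mm.
- test_button (a joint): Travel of the green spring push button, pressed straight down: 0 = up, 0.008 m = fully in (about 5 N); the lever trips at about 3 to 7 mm. It springs back up when released. It also moves by itself while the lever is lifted over the latch.
- button_top (a point): Centre of the top face of the green button, diameter 30 mm, in a yellow collar on the trip box, at x 12, y 65, z 80 mm in the jig's frame. It moves with the button.
- gate_lever (a joint): Lever angle about its hinge: 0 = latched up, 0.6 rad = dropped (arm level, steel blade down across the guide). Upper stop at -0.05. To latch, lift past 0 (to about -0.03): the latch clicks and holds it at about 0 to 0.02; let go lower down, it falls again. Lifting takes under 5 N at the grip.
- lever_grip (a point): Centre of the lever's red grip, a cylinder 22 mm in diameter, 30 mm long along the jig's x (pinch its two ends from above, fingers closing along the jig's x). It is 120 mm from the hinge axis, which runs parallel to the jig's x through y 55, z 75 mm (jig's frame). Grip at x 75, y -44, z 143 when latched; y -65, z 75 when dropped.
- blank_center (a point): Centre of the brass key blank, a bar 100 mm long (its x), 24 wide, 20 high, about 0.3 kg. It lies on the rail (centre 40 mm above the bench), its front end 15 to 45 mm inside the mouth, its rear end on the open rail. Fully home its centre is at x = 70 mm in the jig's frame, its rear end 20 mm inside the mouth.
- drift_center (a point): Centre of the drift, a plain light-brown (wood- or brass-coloured) rod 122 mm long (along its x) and 19 mm thick, about 0.3 kg, that lies in the tray. It does not roll.
- tool_tray: The fixed black tray for the drift, 190 mm (its x) by 110 mm (its y), rim 14 mm high, wall and floor 4 mm thick. Origin on the bench at its centre.
- grease_tub: White tub with red lid, diameter 70 mm, 64 mm high, a bystander. Origin at the centre of its underside.
- seal_ring: Black and white mechanical seal ring, diameter 62 mm, 20 mm high, a bystander. Origin at the centre of its underside.
- impeller: Grey pump impeller, diameter 100 mm, 22 mm high, lying flat, a bystander. Origin at the centre of its underside.
- threadlock: Small red bottle with black pointed cap, diameter 30 mm, 100 mm high, a bystander. Origin at the centre of its underside.
Things that resemble listed ones, but are neither listed nor needed, are in the scene too. There is more than one size of the part that bears blank_center; the job needs the larger.

How it is judged:
By the outcome, as a careful person would: the job done as asked, in the order asked, and still so for the second after the job is handed in, with the robot touching nothing.
It also fails if it takes over 69 s, if anything falls off the work surface, if the arm or the gripper's body presses on something with over 40 N, if the wrist force passes 120 N, or if a joint passes its speed limit or range.

## Robot

A 6-joint arm with a two-finger parallel gripper is mounted at the origin on a cart in front of the work surface, level with it; the furniture and walls round the work are solid. World frame = base frame: x ahead of the robot, y to its left, z up, the work surface at z = 0. Lengths are in mm, angles in rad, forces in N, time in s.
With the tool pointing down it reaches from about 325 to 750 mm from the base axis. Payload 7.6 kg.
Tool frame: the origin (TCP) lies between the finger pads; the fingertips stand 8 mm ahead of it and the grasp point (between the pads) lies 11 mm behind it; z points along the fingers, y is the line along which they close (so a half turn about z gives the same grasp; the last joint's range is limited). The gripper opens to 85 mm and grips with 20 to 120 N. Pads are 22 mm wide; open, the fingers measure 114 mm over their backs; the gripper's body (76 mm by 85 mm) begins 54 mm behind the grasp point. The pads swing forward as they close: fully open they stand 13 mm farther back than shut.
Start: joints at [-1.174, 0.052, 1.401, -0, 1.689, -0.07], TCP at [236.292, -468.84, 239.323] pointing down, gripper open.
Joint ranges: [-2.9, 2.9], [-0.91, 2.17], [0.12, 2.37], [-1.06, 4.2], [0.26, 2.73], [-2.93, 2.93]. Speed limits (rad/s): [2.57, 2.57, 3.01, 3.14, 3.14, 3.14].

## Interface

Orientations are given as a unit quaternion [x, y, z, w].
In Python, from rig import * gives the robot as it stands. The module is installed in compiled form; this text tells all that it offers.
- The arm moves only by the tool drive_tool, never from a script. Its argument "series" is one flat list of numbers, 7 for each row, row after row: the turn, a rotation vector about the world's x, y, z in degrees, then the shift along the world's x, y, z in mm, then the finger opening in mm, from 0 to 85.4. In form: [ax, ay, az, x, y, z, fingers, ax, ay, az, x, y, z, fingers, ...]. A call has 1 to 5 rows; each row shifts and turns the commanded pose from where the row before left it; what a row does not reach is not made up. A row lasts 1/8 s, in which the tool goes at most 62.5 mm and 10.7 degrees, less where a joint would pass 70% of its speed; a pose out of reach is approached as far as the arm can. A call with a gripper value outside its range is refused whole. The fingers move at their own pace and stop on an object; "force" is the grip in N (left out, the last holds). Time passes only in rows, so rows that do not move let the fingers close. It gives the time, the measured TCP pose, the force, the opening and the grip force at its end, in the units of the state.
- observe(): the state, without advancing time (a new reading comes with each control period).
- grab_frame(name): name is "scene" or "top"; returns the picture (384x512x3 uint8, red, green, blue); there is no depth.
- camera_params(name): a dict with "fx", "fy", "cx", "cy" (pixels), "R" (3x3) and "t" (3): a world point X has camera coordinates R X + t. Camera axes: x right, y down, z forward; pixel columns grow to the right and rows downward; lengths in mm; the calibration is good to about 2 mm. A picture is of the moment at which its call begins. camera_params takes no time and is no camera call.
- job_done(): hands the job in; it is judged then, once.
The state is a dict: "time": time; "joint_pos": joint angles; "joint_vel": joint speeds; "effort": joint torques, N m; "tool_pos": TCP position; "tool_rot": TCP orientation; "wrist_force": force on the tool from outside, world axes, zero at the start; "wrist_torque": the same for the moment, N m; "grip_width": opening from 0.0 (shut) to 1.0 (fully open); "gripper_force": force on a finger pad.
Only numpy, scipy, OpenCV 4.12 (cv2) and the standard library are available. Lean on these libraries where they do the work, as an engineer would, in place of code of your own. Each camera call takes 0.05 s, during which the arm holds its last target. There are 200 camera calls.

## Working session

There is one attempt and no reset: what is moved stays moved. The work goes in short steps, Python scripts to look and compute and a tool call to move; the robot and the scene stay as the last step left them, time stands still between calls to the robot, and variables do not carry over. Pictures are saved under pics/ and viewed, at most 10 in all, crops included, and the job is handed in when it is done.

Besides the shell and the picture viewer there is one more tool, called by a JSON object that holds its "op" and its "data". drive_tool: Moves the arm, as the interface text tells. Its arguments: {"type":"object","properties":{"series":{"type":"array"},"force":{"type":"number"}},"required":["series"]}

```bash
mkdir -p pics
python3 - <<'E'
from rig import *
import cv2
for n in("scene","top"):
    im=grab_frame(n); cv2.imwrite(f"pics/{n}0.png",cv2.resize(im[:,:,::-1],(800,600),interpolation=cv2.INTER_CUBIC)); cv2.imwrite(f"{n}0_raw.png",im[:,:,::-1])
    p=camera_params(n); print(n,{k:(v.tolist() if hasattr(v,'tolist') else v) for k,v in p.items()})
s=observe();print(s)
E
```

```text
scene {'fx': 453.98332673767527, 'fy': 453.98332673767527, 'cx': 244.3730043221543, 'cy': 188.68999633688492, 'R': [[0.5683163129001941, -0.8223822918380571, 0.026531765163921105], [-0.36100215949016995, -0.27819115089474195, -0.8901051198635433], [0.7393875907363895, 0.49628323529517276, -0.4549823524379751]], 't': [-276.92808493947615, 319.56867516490126, 1133.655513786426]}
top {'fx': 359.028827911388, 'fy': 359.028827911388, 'cx': 255.97593544422887, 'cy': 192.35743312905458, 'R': [[-0.06892714192988628, -0.9976205248316953, -0.001528901537100615], [-0.9743010672463388, 0.06764523626405712, -0.21485239671324266], [0.21444458367611444, -0.0133195512429182, -0.9766453348512268]], 't': [67.44825965308678, 559.4825509133416, 1084.8535435521137]}
{'time': 0.1, 'joint_pos': array([-1.17430679e+00,  5.27743082e-02,  1.40165029e+00, -1.93678741e-05,
        1.68859411e+00, -7.02919531e-02]), 'joint_vel': array([-0.00035289, -0.00134829, -0.00097967,  0.00045422, -0.00104554,
       -0.00107682]), 'effort': array([ 2.79203749e-03, -3.82581174e+01, -3.60986567e+01,  1.22370295e-05,
        4.78198621e-03, -6.18811669e-05]), 'tool_pos': array([ 236.17468154, -468.58155597,  238.54268204]), 'tool_rot': array([ 9.72887800e-01,  2.31276502e-01, -1.25269289e-04, -7.02004796e-04]), 'wrist_force': array([ 0.14687615,  0.7826734 , -0.98034978]), 'wrist_torque': array([-0.04580869,  0.00251622, -0.01881203]), 'gripper_force': 0.0, 'grip_width': 1.0023578475979011}
```

View pics/scene0.png

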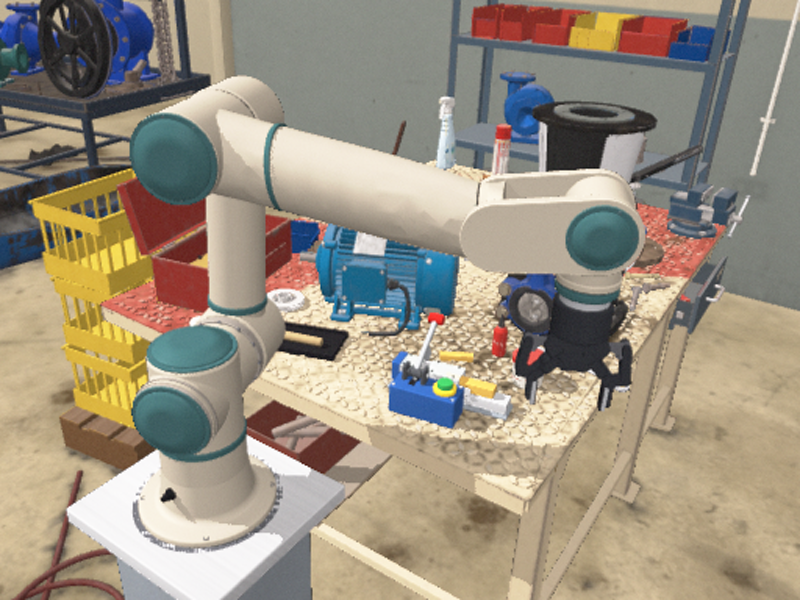

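View pics/top0.png

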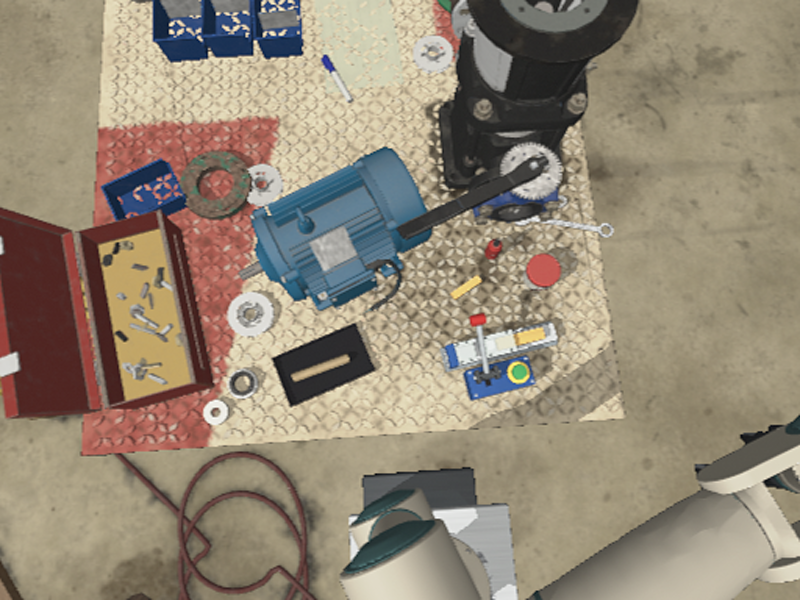

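The top view (800 px scale) shows the jig at about (500,350), with the mouth to the right and the end stop at (450,355). The blank is on the rail at (535,337), with the lever up and its grip at (478,320). The tray and drift are at (322,367).

Candidates:
- **Blank:** brass bar on the rail (535,337), or the loose short brass bar (466,288). I choose the one on the rail, which is longer and inside the mouth.
- **Drift:** rod in the black tray (322,367), or the marker (337,78). I choose the rod in the tray.

I'll check both in a close crop.

Run:
```python
import cv2,numpy as np
t=cv2.imread("top0_raw.png");s=cv2.imread("scene0_raw.png")
def c(im,x,y):
    o=cv2.resize(im[y:y+75,x:x+100],(400,300),interpolation=cv2.INTER_CUBIC)
    for i in range(0,100,10):
        cv2.line(o,(i*4,0),(i*4,5 if i%50 else 12),(255,0,255),1)
    for i in range(0,75,10): cv2.line(o,(0,i*4),(5,i*4),(255,0,255),1)
    return o
o=np.vstack([np.hstack([c(t,275,195),c(s,245,195)]),np.hstack([c(t,165,195),c(s,160,180)])])
cv2.imwrite("pics/crop1.png",o)
```

```text
(no output)
```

View pics/crop1.png

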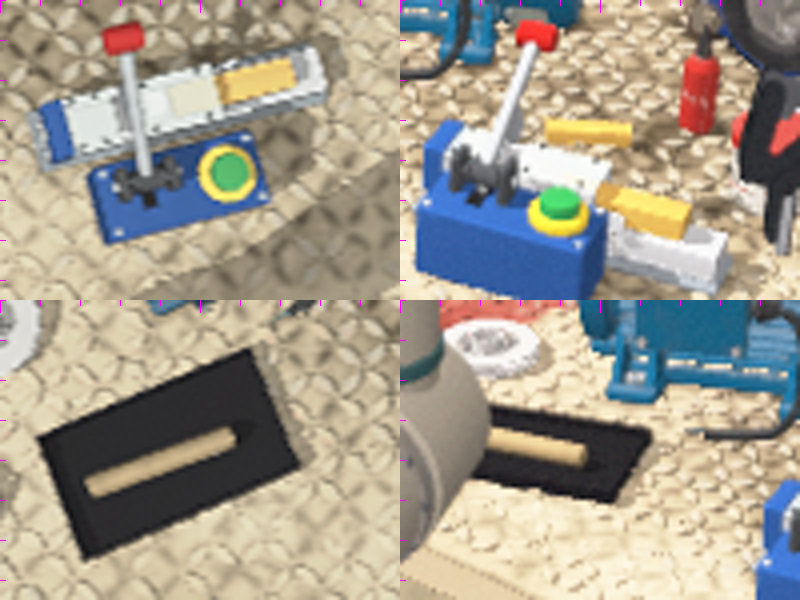

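The crop confirms both choices. The rail bar extends under the clear cover, with its rear end at crop px (295,75). The drift lies in the tray, its ends at (90,486) and (234,437). The lever is latched up. Next I'll fit the poses from both views.

```bash
cat > h.py <<'E'
import numpy as np
from rig import *
from scipy.optimize import least_squares
P={n:camera_params(n) for n in("scene","top")}
def proj(n,X):
    p=P[n];c=np.asarray(X,float)@np.array(p["R"]).T+p["t"]
    return np.stack([p["fx"]*c[...,0]/c[...,2]+p["cx"],p["fy"]*c[...,1]/c[...,2]+p["cy"]],-1)
def atz(n,u,v,z):
    p=P[n];R=np.array(p["R"]);d=R.T@[(u-p["cx"])/p["fx"],(v-p["cy"])/p["fy"],1];o=-R.T@p["t"]
    return o+d*(z-o[2])/d[2]
def tri(obs):
    return least_squares(lambda X:np.concatenate([proj(n,X)-np.array(uv) for n,uv in obs]),[500,0,50]).x
def T(q,X):
    c,s=np.cos(q[2]),np.sin(q[2]);X=np.asarray(X,float)
    return np.stack([q[0]+c*X[...,0]-s*X[...,1],q[1]+s*X[...,0]+c*X[...,1],X[...,2]+(q[3] if len(q)>3 else 0)],-1)
def fit(obs,q0):
    f=lambda q:np.concatenate([proj(n,T(q,X))-np.array(uv) for n,X,uv in obs])
    r=least_squares(f,q0,loss="soft_l1");return r.x,r.fun.reshape(-1,2)
E
python3 - <<'E'
from h import *
t=lambda a,b:(275+a/4,195+b/4)
s=lambda a,b:(245+(a-400)/4,195+b/4)
o=[("top",(12,65,80),t(229,171)),("top",(75,-44,143),t(124,38)),("top",(112,35,60),t(90,174)),("top",(112,95,60),t(107,243)),("top",(-18,95,60),t(269,203)),("top",(-18,35,60),t(250,133)),
("top",(-95,-18,30),t(317,47)),("scene",(12,65,80),s(561,193)),("scene",(75,-44,143),s(537,37)),("scene",(112,95,60),s(417,199)),("scene",(-18,95,60),s(603,240)),("scene",(-18,95,0),s(597,297))]
for q0 in([450,-150,1.7],[450,-150,1.7,0]):
    q,r=fit(o,q0);print("jig",np.round(q,3));
print(np.round(r,1).tolist())
print("tri button",tri([("top",t(229,171)),("scene",s(561,193))]).round(1),"grip",tri([("top",t(124,38)),("scene",s(537,37))]).round(1))
j=q[:3]
for nm,uv in(("rear",t(295,76)),("front",t(172,100))):
    X=atz("top",*uv,50);c,sn=np.cos(j[2]),np.sin(j[2]);d=X[:2]-j[:2];print(nm,X.round(1),c*d[0]+sn*d[1],-sn*d[0]+c*d[1])
tt=lambda a,b:(165+a/4,195+(b-300)/4)
ts=lambda a,b:(160+(a-400)/4,180+(b-300)/4)
tr=[("top",X,tt(*u)) for X,u in(((95,55,14),(38,437)),((-95,55,14),(250,350)),((-95,-55,14),(300,465)),((95,-55,14),(87,558)))]
q,r=fit(tr,[450,200,1.9]);print("tray",q.round(3),r.round(1).tolist())
q,r=fit(tr+[("scene",(-95,55,14),ts(652,430)),("scene",(-95,-55,14),ts(612,500))],[450,200,1.9,0]);print("tray z",q.round(3),r.round(1).tolist())
a=atz("top",*tt(87,487),13.5);b=atz("top",*tt(236,436),13.5);print("drift",a,b,(a+b)/2,np.linalg.norm(a-b),np.arctan2(*(a-b)[1::-1]))
print("drift end tri",tri([("top",tt(235,436)),("scene",ts(585,454))]))
E
```

```text
jig [ 468.051 -195.852    1.74 ]
jig [ 467.298 -195.527    1.744    3.755]
[[0.7, -0.2], [0.1, -0.1], [0.4, -2.0], [1.3, -0.2], [1.5, -0.5], [0.6, -1.8], [-0.1, -0.7], [-1.1, -0.4], [-0.8, -2.1], [-1.5, 0.2], [-5.7, 1.9], [-5.7, 4.9]]
tri button [ 402.5 -195.3   81.2] grip [ 499.3 -115.4  139.2]
rear [ 474.5 -260.9   50. ] -65.58995275357867 4.198184720929083
front [ 462.1 -161.3   50. ] 34.56769710960782 -0.8266039193682433
tray [470.175 194.934   1.12 ] [[-1.1, 2.2], [-0.2, 46.0], [0.4, -14.4], [0.6, -58.9]]
tray z [479.847 199.032   1.144 -34.253] [[0.1, 1.3], [-0.1, 43.1], [-0.6, -16.6], [0.6, -59.2], [-29.2, 24.4], [10.1, -1.6]]
drift [425.75248002 262.26944258  13.5       ] [458.62945885 140.18750343  13.5       ] [442.19096943 201.22847301  13.5       ] 126.43138693487319 1.8338579966097504
drift end tri [459.28669775 139.7691361   15.74264736]
```

Run:
```python
from h import *
t=lambda a,b:(275+a/4,195+b/4)
s=lambda a,b:(245+(a-400)/4,195+b/4)
o=[("top",(12,65,80),t(229,171)),("top",(75,-44,143),t(124,38)),("top",(112,35,60),t(90,174)),("top",(112,95,60),t(107,243)),("top",(-18,95,60),t(269,203)),("top",(-18,35,60),t(250,133)),
("top",(-95,-18,30),t(317,47)),("scene",(12,65,80),s(561,193)),("scene",(75,-44,143),s(537,37)),("scene",(112,95,60),s(417,199))]
for q0 in([450,-150,1.7],[450,-150,1.7,0]):
    q,r=fit(o,q0);print("jig",np.round(q,3));
print(np.round(r,1).tolist())
for nm,X in dict(button=(12,65,80),grip=(75,-44,143),gripdn=(75,-65,75),mouth=(0,0,30),home_rear=(20,0,40)).items(): print(nm,T(q[:3],X).round(1))
j=q[:3];c,sn=np.cos(j[2]),np.sin(j[2])
for nm,uv in(("rear",t(295,76)),("front",t(172,100))):
    X=atz("top",*uv,50);d=X[:2]-j[:2];print(nm,X.round(1),c*d[0]+sn*d[1],-sn*d[0]+c*d[1])
tt=lambda a,b:(165+a/4,195+(b-300)/4)
ts=lambda a,b:(160+(a-400)/4,180+(b-300)/4)
tr=[("top",X,tt(*u)) for X,u in(((95,-55,14),(38,437)),((-95,-55,14),(250,350)),((-95,55,14),(300,465)),((95,55,14),(87,558)))]
q,r=fit(tr,[450,200,1.9]);print("tray",q.round(3),r.round(1).tolist())
q,r=fit(tr+[("scene",(-95,-55,14),ts(652,430)),("scene",(-95,55,14),ts(612,500))],[450,200,1.9,0]);print("tray z",q.round(3),r.round(1).tolist())
x,y,z,w=observe()["tool_rot"];print(np.degrees(2*np.arctan2(y,x)))
from scipy.spatial.transform import Rotation as R;print(R.from_quat([x,y,z,w]).as_matrix().round(3))
```

```text
jig [ 466.572 -195.657    1.727]
jig [ 4.66514e+02 -1.95615e+02  1.72700e+00  3.27000e-01]
[[0.2, 0.2], [0.2, -0.1], [-0.0, -2.2], [0.6, -0.4], [0.8, 0.1], [0.3, -1.3], [-0.1, 0.2], [-1.6, 0.6], [-0.5, -1.1], [-1.9, 0.8]]
button [ 400.4 -193.9   80. ]
grip [ 498.3 -114.7  143. ]
gripdn [ 519.  -111.4   75. ]
mouth [ 466.5 -195.6   30. ]
home_rear [ 463.4 -175.9   40. ]
rear [ 474.5 -260.9   50. ] -65.68755036783881 2.275296177174165
front [ 462.1 -161.3   50. ] 34.54200424125763 -1.0170752870561737
tray [450.076 194.665   1.915] [[-0.6, -0.2], [0.3, -1.6], [0.9, 0.3], [-0.5, 1.0]]
tray z [451.295 195.713   1.916  -8.597] [[-0.3, -0.2], [0.1, -1.5], [0.7, 0.1], [-0.3, 0.8], [-0.2, 1.0], [-0.1, -0.4]]
26.74447971414677
[[ 0.893  0.45  -0.001]
 [ 0.45  -0.893  0.001]
 [ 0.    -0.001 -1.   ]]
```

Jig pose is (466.5, -195.6) with yaw 98.95°, and the blank's rear end is at jig x≈-65. First I'll move above the button with the fingers shut and turned to line up with the jig.

{"op": "drive_tool", "data": {"series": [0,0,-3.6,28,47,-8,0,0,0,-3.6,28,47,-8,0,0,0,-3.6,28,47,-8,0,0,0,-3.6,28,47,-8,0,0,0,-3.5,28,47,-8,0], "force": 60}}

```text
time: 0.72
tool_pos: [376.8, -232.1, 198.8]
tool_rot: [0.997, 0.076, -0.0, -0.0]
wrist_force: [0.7, -1.5, 0.1]
grip_width: -0.0
gripper_force: 0.0
```

{"op": "drive_tool", "data": {"series": [0,0,0,12,19,-20,0,0,0,0,12,19,-20,0,0,0,0,0,0,-40,0,0,0,0,0,0,-14,0,0,0,0,0,0,0,0]}}

```text
time: 1.35
tool_pos: [399.8, -195.8, 104.8]
tool_rot: [0.997, 0.077, -0.001, -0.001]
wrist_force: [0.5, -0.9, 0.5]
grip_width: 0.0
gripper_force: 0.0
```

Run:
```python
from h import *
import cv2
s=observe();print(s["tool_pos"],s["wrist_force"])
o=[]
for n,x,y in(("top",275,180),("scene",245,190)):
    im=grab_frame(n)[:,:,::-1];o.append(cv2.resize(im[y:y+100,x:x+80],(400,500),interpolation=cv2.INTER_CUBIC))
cv2.imwrite("pics/btn.png",np.hstack(o))
for nm,u,z in(("bottle",(493,248),0),("loose",(466,288),10),("tub",(544,270),64),("motorcorner",(350,305),40)):print(nm,atz("top",u[0]*.64,u[1]*.64,z).round(0))
```

```text
[ 399.8224754  -195.79892704  104.84935672] [ 0.51116787 -0.85465434  0.47554803]
bottle [ 680. -184.    0.]
loose [ 592. -115.   10.]
tub [ 606. -272.   64.]
motorcorner [565. 133.  40.]
```

View pics/btn.png

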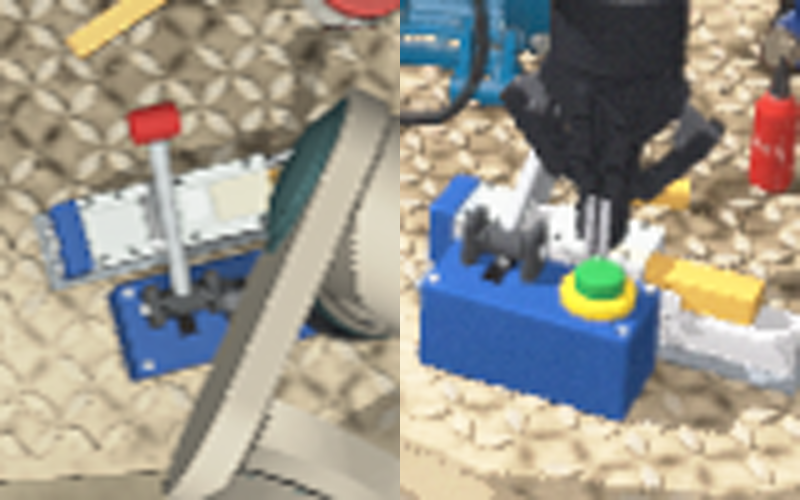

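The closed fingertips are centred above the green button: scene crop tips (598,248), button (600,275). The lever is still up. Now I'll press.

{"op": "drive_tool", "data": {"series": [0,0,0,0,1,-10,0,0,0,0,0,0,-9,0,0,0,0,0,0,-3,0,0,0,0,0,0,-2,0,0,0,0,0,0,0,0]}}

```text
time: 2.08
tool_pos: [400.4, -194.9, 81.6]
tool_rot: [0.997, 0.077, 0.0, 0.0]
wrist_force: [-0.5, 0.1, 3.9]
grip_width: 0.002
gripper_force: 2.0
```

{"op": "drive_tool", "data": {"series": [0,0,0,0,0,-1.5,0,0,0,0,0,0,0,0]}}

```text
time: 2.33
tool_pos: [400.4, -194.9, 80.1]
tool_rot: [0.997, 0.077, 0.0, 0.0]
wrist_force: [-0.6, -0.1, 4.8]
grip_width: -0.005
gripper_force: 2.3
```

{"op": "drive_tool", "data": {"series": [0,0,0,0,0,30,0,0,0,0,0,0,50,0,0,0,0,0,0,45,60,0,0,0,0,0,0,60]}}

```text
time: 2.82
tool_pos: [401.6, -195.5, 208.2]
tool_rot: [0.997, 0.077, 0.003, 0.002]
wrist_force: [0.7, -0.1, -0.3]
grip_width: 0.417
gripper_force: 0.0
```

Run:
```python
from h import *
import cv2
s=observe();print(s["tool_pos"],s["wrist_force"])
o=[]
for n,x,y in(("top",275,180),("scene",245,190)):
    im=grab_frame(n)[:,:,::-1];o.append(cv2.resize(im[y:y+100,x:x+80],(400,500),interpolation=cv2.INTER_CUBIC))
cv2.imwrite("pics/drop.png",np.hstack(o))
j=[466.5,-195.6,1.727]
for n,x,y in(("top",275,180),("scene",245,190)):print(n,((proj(n,T(j,[75,-65,75]))-[x,y])*5).round(0))
```

```text
[ 401.55547396 -195.49592115  208.20440194] [ 0.6525378  -0.06900897 -0.26204056]
top [133. 110.]
scene [174. 147.]
```

View pics/drop.png

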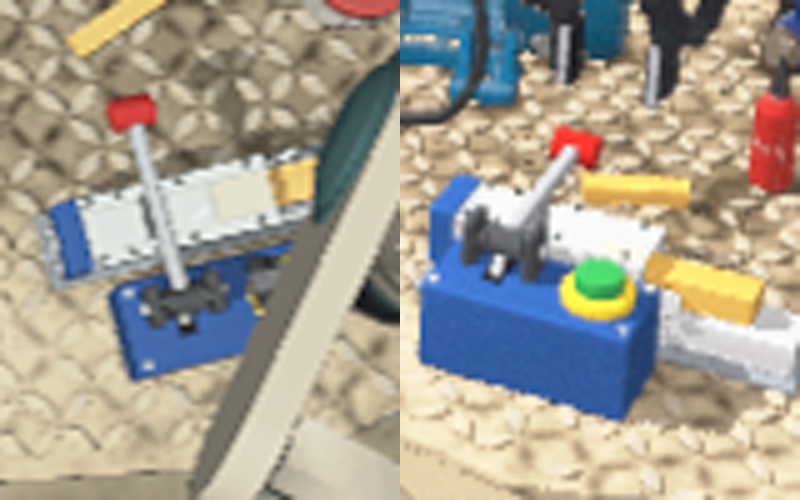

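The lever has dropped: its grip is at (132,113) in the top crop and (575,148) in the scene crop, matching the predicted (133,110) and (574,147). The button has sprung back up. Next I'll move over the grip.

{"op": "drive_tool", "data": {"series": [0,0,0,39,28,-10,60,0,0,0,39,28,-20,60,0,0,0,39,28,-30,60,0,0,0,0,0,-40,60,0,0,0,0,0,0,60]}}

```text
time: 3.55
tool_pos: [514.3, -109.6, 99.4]
tool_rot: [0.997, 0.078, -0.005, -0.002]
wrist_force: [0.2, 0.1, -0.1]
grip_width: 0.702
gripper_force: 0.0
```

{"op": "drive_tool", "data": {"series": [0,0,0,4,-1.5,-15,60,0,0,0,0,0,-20,60,0,0,0,0,0,0,60,0,0,0,0,0,0,60]}}

```text
time: 4.05
tool_pos: [521.9, -112.8, 71.2]
tool_rot: [0.997, 0.077, 0.001, 0.0]
wrist_force: [0.6, -1.0, 1.5]
grip_width: 0.699
gripper_force: 0.0
```

{"op": "drive_tool", "data": {"series": [0,0,0,-3,1.5,-9,60,0,0,0,0,0,0,25,0,0,0,0,0,0,25,0,0,0,0,0,0,25,0,0,0,0,0,0,25], "force": 30}}

```text
time: 4.68
tool_pos: [518.2, -110.9, 60.9]
tool_rot: [0.997, 0.077, -0.0, 0.0]
wrist_force: [-2.6, -0.1, -0.2]
grip_width: 0.347
gripper_force: 31.1
```

{"op": "drive_tool", "data": {"series": [0,0,0,-1.5,-0.2,19,25,0,0,0,-4.5,-0.7,18.6,25,0,0,0,-7.4,-1.2,17.7,25,0,0,0,-7.3,-1.2,12.4,25,0,0,0,0,0,0,25]}}

```text
time: 5.3
tool_pos: [497.2, -114.6, 129.8]
tool_rot: [0.997, 0.077, 0.001, 0.001]
wrist_force: [-1.2, -2.7, -2.8]
grip_width: 0.348
gripper_force: 32.3
```

{"op": "drive_tool", "data": {"series": [0,0,0,-1.5,-0.3,2.2,25,0,0,0,0,0,0,25,0,0,0,0,0,0,25]}}

```text
time: 5.68
tool_pos: [496.4, -114.6, 130.9]
tool_rot: [0.997, 0.077, 0.0, 0.0]
wrist_force: [0.6, -4.4, -2.2]
grip_width: 0.346
gripper_force: 32.2
```

{"op": "drive_tool", "data": {"series": [0,0,0,-1,-0.2,1.6,25,0,0,0,0,0,0,25,0,0,0,0,0,0,25]}}

```text
time: 6.05
tool_pos: [495.3, -114.8, 132.5]
tool_rot: [0.997, 0.077, 0.0, 0.0]
wrist_force: [1.6, -4.4, -1.9]
grip_width: 0.343
gripper_force: 32.2
```

{"op": "drive_tool", "data": {"series": [0,0,0,2.2,0.3,-3.2,25,0,0,0,0,0,0,25,0,0,0,0,0,0,60,0,0,0,0,0,0,60]}}

```text
time: 6.55
tool_pos: [497.1, -113.7, 128.9]
tool_rot: [0.997, 0.077, -0.0, -0.001]
wrist_force: [-0.0, 0.1, -0.4]
grip_width: 0.705
gripper_force: 0.0
```

{"op": "drive_tool", "data": {"series": [0,0,0,0,0,40,60,0,0,0,0,0,40,60,0,0,0,0,40,0,60,0,0,0,0,40,0,60]}}

```text
time: 7.05
tool_pos: [497.3, -33.3, 209.6]
tool_rot: [0.997, 0.077, 0.0, -0.0]
wrist_force: [1.4, -0.1, -0.5]
grip_width: 0.708
gripper_force: 0.0
```

Run:
```python
from h import *
import cv2
s=observe();print(s["tool_pos"],s["wrist_force"])
o=[]
for n,x,y in(("top",275,180),("scene",245,190)):
    im=grab_frame(n)[:,:,::-1];o.append(cv2.resize(im[y:y+100,x:x+80],(400,500),interpolation=cv2.INTER_CUBIC))
cv2.imwrite("pics/latch.png",np.hstack(o))
```

```text
[497.25063921 -33.27155756 209.57091019] [ 1.39553849 -0.05399986 -0.48873105]
```

View pics/latch.png

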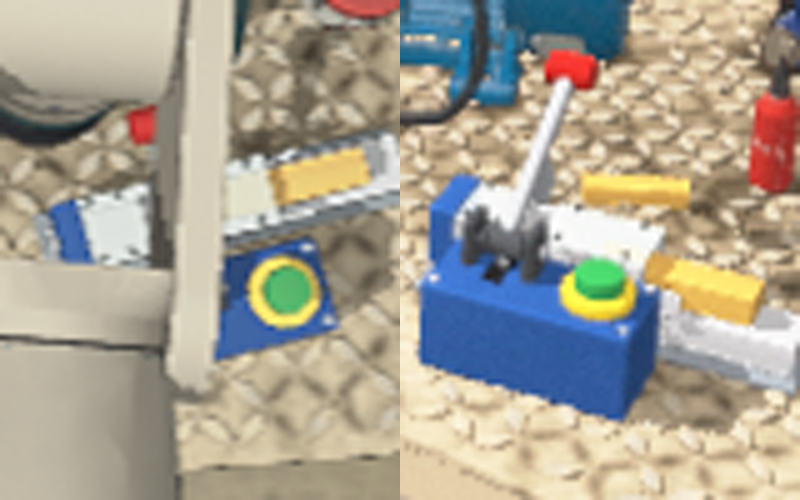

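The lever stays up with nothing touching it: grip at (570,68) in the scene crop, button up. Next is the drift, and I'll turn +96° on the way.

{"op": "drive_tool", "data": {"series": [0,0,10,-5.5,24,0,45,0,0,10,-5.5,24,0,45,0,0,10,-5.5,24,0,45,0,0,10,-5.5,24,0,45,0,0,10,-5.5,24,0,45]}}

```text
time: 7.78
tool_pos: [469.5, 86.0, 209.0]
tool_rot: [0.87, 0.494, -0.0, -0.0]
wrist_force: [1.4, 0.4, 0.1]
grip_width: 0.525
gripper_force: 0.0
```

{"op": "drive_tool", "data": {"series": [0,0,10,-5.5,24,-20,45,0,0,10,-5.5,24,-25,45,0,0,10,-5.5,23,-25,45,0,0,10,-5,22,-25,45,0,0,6,0,0,-15,45]}}

```text
time: 8.4
tool_pos: [447.4, 179.3, 97.5]
tool_rot: [0.608, 0.794, -0.001, -0.001]
wrist_force: [-1.1, -1.1, -0.1]
grip_width: 0.528
gripper_force: 0.0
```

{"op": "drive_tool", "data": {"series": [0,0,0,0,0,0,45,0,0,0,0,0,0,45]}}

```text
time: 8.65
tool_pos: [448.8, 178.4, 99.9]
tool_rot: [0.611, 0.792, 0.0, 0.0]
wrist_force: [0.1, 0.4, -0.2]
grip_width: 0.524
gripper_force: 0.0
```

Run:
```python
from h import *
import cv2
from scipy.spatial.transform import Rotation as R
s=observe();print(s["tool_pos"],s["wrist_force"],s["joint_pos"].round(2));print(R.from_quat(s["tool_rot"]).as_matrix().round(3))
o=[]
for n,x,y in(("top",165,195),("scene",150,160)):
    im=grab_frame(n)[:,:,::-1];o.append(cv2.resize(im[y:y+80,x:x+80],(400,400),interpolation=cv2.INTER_CUBIC))
cv2.imwrite("pics/dr.png",np.hstack(o))
```

```text
[448.79076353 178.40205035  99.89903152] [ 0.11024438  0.36948267 -0.21688933] [0.3  0.03 1.71 0.   1.4  0.05]
[[-0.254  0.967  0.001]
 [ 0.967  0.254  0.   ]
 [ 0.     0.001 -1.   ]]
```

View pics/dr.png

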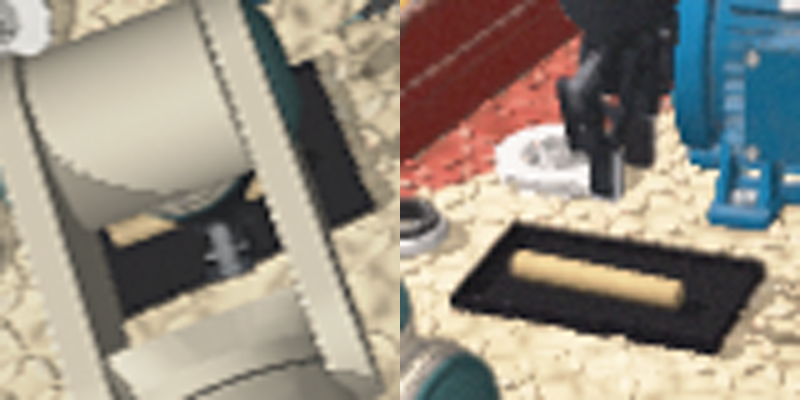

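The scene crop shows the whole drift, with ends at about (513,263) and (683,291). I'll triangulate it against the top view.

Run:
```python
from h import *
tt=lambda a,b:(165+a/4,195+(b-300)/4)
sc=lambda a,b:(150+(a-400)/5,160+b/5)
A=tri([("top",tt(88,487)),("scene",sc(513,263))]);B=tri([("top",tt(236,436)),("scene",sc(683,291))])
print(A,B,(A+B)/2,np.linalg.norm(A-B),np.degrees(np.arctan2(*(A-B)[1::-1])))
```

```text
[426.25322399 261.454644    11.36182255] [459.2240932  138.59824591  17.36070592] [442.73865859 200.02644495  14.36126423] 127.3450406155691 105.02244850950886
```

{"op": "drive_tool", "data": {"series": [0,0,0,0,0,-45,45,0,0,0,0,0,-30,45,0,0,0,0,0,-8,45,0,0,0,0,0,0,45]}}

```text
time: 9.25
tool_pos: [448.8, 178.7, 16.9]
tool_rot: [0.61, 0.792, 0.0, 0.0]
wrist_force: [-0.4, 0.1, -0.2]
grip_width: 0.528
gripper_force: 0.0
```

{"op": "drive_tool", "data": {"series": [0,0,0,0,0,-2.5,45,0,0,0,0,0,0,10,0,0,0,0,0,0,10,0,0,0,0,0,0,10,0,0,0,0,0,0,10], "force": 80}}

```text
time: 9.88
tool_pos: [449.2, 178.9, 14.9]
tool_rot: [0.61, 0.793, 0.001, 0.001]
wrist_force: [-0.6, 0.5, 6.1]
grip_width: 0.197
gripper_force: 80.9
```

{"op": "drive_tool", "data": {"series": [0,0,0,0,0,20,10,0,0,0,0,0,50,10,0,0,0,0,0,60,10,0,0,0,0,0,60,10,0,0,0,0,0,15,10]}}

```text
time: 10.5
tool_pos: [449.4, 179.0, 222.9]
tool_rot: [0.61, 0.793, 0.003, 0.002]
wrist_force: [-0.1, 0.2, -4.1]
grip_width: 0.196
gripper_force: 79.9
```

Run:
```python
from h import *
import cv2
s=observe();print(s["tool_pos"],s["wrist_force"],s["grip_width"])
im=grab_frame("scene")[:,:,::-1][100:260,140:300];cv2.imwrite("pics/lift.png",cv2.resize(im,(560,560),interpolation=cv2.INTER_CUBIC))
```

```text
[449.38640319 179.04422907 222.88599635] [-0.05400136  0.18587904 -4.05746651] 0.1962821674531615
```

View pics/lift.png

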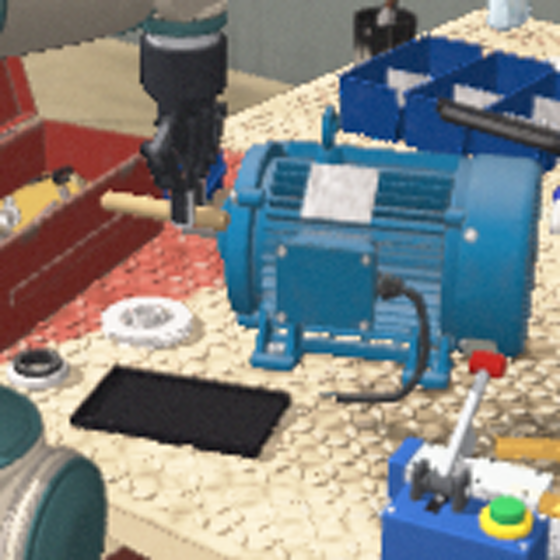

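The drift is held level-looking, with the long end forward at (107,200) and the rear end at (228,219). The lever is still up. I'll check the tilt numerically and carry it to the jig.

Run:
```python
from h import *
A=np.array([449.4,179,221.9]);d=np.array([-.257,.966,0])
for L in(83.6,-38.4):print(proj("scene",A+L*d).round(1), proj("scene",A+L*d+[0,0,5]).round(1))
```

```text
[170.2 156.5] [170.1 155.1]
[204.5 162.5] [204.5 161.1]
```

{"op": "drive_tool", "data": {"series": [0,0,-0.6,4.2,-50,0,10,0,0,-0.6,4.2,-53,0,10,0,0,-0.6,4.2,-53,0,10,0,0,-0.6,4.2,-53,0,10,0,0,-0.6,4.2,-53,0,10]}}

```text
time: 11.18
tool_pos: [468.3, -84.8, 215.8]
tool_rot: [0.63, 0.776, -0.001, -0.002]
wrist_force: [1.1, -0.3, -2.2]
grip_width: 0.2
gripper_force: 79.7
```

{"op": "drive_tool", "data": {"series": [0,0,-0.6,4.2,-53,0,10,0,0,-0.6,4.2,-53,0,10,0,0,-0.6,4.2,-53,0,10,0,0,-0.6,4.2,-53,0,10,0,0,-0.5,4.2,-57,0,10]}}

```text
time: 11.8
tool_pos: [489.6, -353.4, 215.4]
tool_rot: [0.65, 0.76, 0.0, -0.002]
wrist_force: [0.5, 0.3, -1.7]
grip_width: 0.195
gripper_force: 79.7
```

{"op": "drive_tool", "data": {"series": [0,0,0,0,0,-50,10,0,0,0,0,0,-50,10,0,0,0,0,0,-50,10,0,0,0,0,0,0,10,0,0,0,0,0,0,10]}}

```text
time: 12.42
tool_pos: [490.7, -352.6, 69.7]
tool_rot: [0.65, 0.76, 0.0, 0.001]
wrist_force: [0.2, 0.4, -2.1]
grip_width: 0.199
gripper_force: 79.7
```

{"op": "drive_tool", "data": {"series": [0,0,0,0,0,-18,10,0,0,0,0,0,-8,10,0,0,0,0,0,0,10,0,0,0,0,0,0,10]}}

```text
time: 12.92
tool_pos: [490.5, -352.5, 43.1]
tool_rot: [0.65, 0.76, 0.0, 0.0]
wrist_force: [-0.2, -0.1, -2.9]
grip_width: 0.197
gripper_force: 79.7
```

Run:
```python
from h import *
import cv2
s=observe();p=s["tool_pos"];print(p,s["wrist_force"])
o=[]
j=[466.5,-195.6,1.727]
F=p+83.6*np.array([-.1556,.9878,0])+[0,0,-1]
for n,x,y in(("top",310,175),("scene",285,200)):
    im=grab_frame(n)[:,:,::-1];o.append(cv2.resize(im[y:y+80,x:x+80],(400,400),interpolation=cv2.INTER_CUBIC))
    print(n,((proj(n,F)-[x,y])*5).round(0),((proj(n,T(j,[[-65,-12,50],[-65,12,50],[-95,-18,30],[-95,18,30]]))-[x,y])*5).round(0).tolist())
cv2.imwrite("pics/pre.png",np.hstack(o))
```

```text
[ 490.48774268 -352.50159048   43.06298396] [-0.16345078 -0.05442721 -2.90454628]
top [204. 191.] [[186.0, 174.0], [197.0, 210.0], [221.0, 160.0], [236.0, 213.0]]
scene [167. 258.] [[158.0, 231.0], [146.0, 252.0], [207.0, 268.0], [189.0, 300.0]]
```

View pics/pre.png

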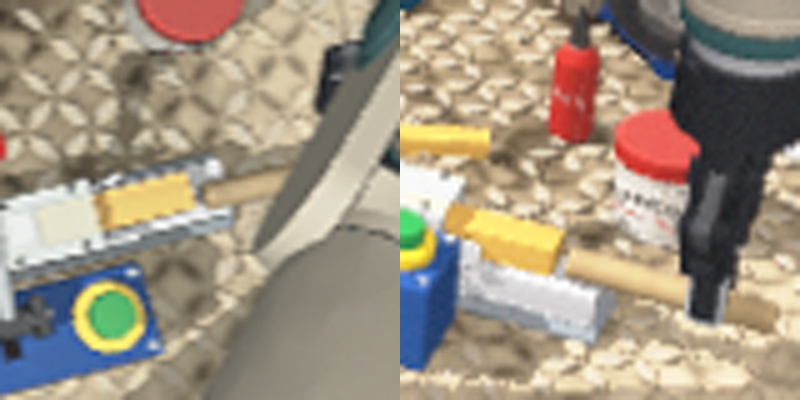

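The drift front is at (205,191) in the top crop, in line with the blank's rear at (193,190) and just over the rail. I'll raise it 2 mm and push.

{"op": "drive_tool", "data": {"series": [0,0,0,0.5,0,2.3,10,0,0,0,-1.2,7.9,0,10,0,0,0,-1.6,9.9,0,10,0,0,0,-1.6,9.9,0,10,0,0,0,-1.5,9.9,0,10]}}

```text
time: 13.65
tool_pos: [484.8, -314.0, 45.1]
tool_rot: [0.65, 0.76, -0.0, 0.0]
wrist_force: [0.1, -2.0, -1.7]
grip_width: 0.2
gripper_force: 79.8
```

{"op": "drive_tool", "data": {"series": [0,0,0,-1.6,9.9,0,10,0,0,0,-1.5,9.9,0,10,0,0,0,-1.6,9.9,0,10,0,0,0,0,0,0,10]}}

```text
time: 14.15
tool_pos: [480.0, -283.9, 44.6]
tool_rot: [0.65, 0.76, 0.0, -0.001]
wrist_force: [-0.0, -1.1, -2.8]
grip_width: 0.201
gripper_force: 79.7
```

{"op": "drive_tool", "data": {"series": [0,0,0,-1.6,9.9,0,10,0,0,0,-1.3,7.9,0,10,0,0,0,-0.6,4,0,10,0,0,0,0,0,0,10]}}

```text
time: 14.65
tool_pos: [476.7, -262.7, 44.9]
tool_rot: [0.65, 0.76, 0.0, -0.0]
wrist_force: [-0.1, 0.8, -2.7]
grip_width: 0.197
gripper_force: 79.7
```

{"op": "drive_tool", "data": {"series": [0,0,0,-0.4,2.5,0,10,0,0,0,-0.2,1.5,0,10,0,0,0,0,0,0,10]}}

```text
time: 15.02
tool_pos: [476.1, -259.5, 45.0]
tool_rot: [0.65, 0.76, -0.0, 0.0]
wrist_force: [-0.2, -3.3, -2.7]
grip_width: 0.196
gripper_force: 79.7
```

{"op": "drive_tool", "data": {"series": [0,0,0,-0.2,1.5,0,10,0,0,0,0,0,0,10]}}

```text
time: 15.28
tool_pos: [476.2, -259.3, 45.5]
tool_rot: [0.65, 0.76, -0.001, 0.002]
wrist_force: [1.1, -8.1, -3.8]
grip_width: 0.196
gripper_force: 79.6
```

{"op": "drive_tool", "data": {"series": [0,0,0,-0.3,2,0,10,0,0,0,0,0,0,10,0,0,0,0,0,0,10]}}

```text
time: 15.65
tool_pos: [476.2, -259.2, 46.2]
tool_rot: [0.65, 0.76, -0.002, 0.004]
wrist_force: [1.5, -16.1, -3.6]
grip_width: 0.201
gripper_force: 79.6
```

Firm stop at 16 N, at the distance expected for home. I'll withdraw along the guide and look.

{"op": "drive_tool", "data": {"series": [0,0,0,0.9,-5.9,0,10,0,0,0,3.1,-19.8,0,10,0,0,0,4.7,-29.6,0,10,0,0,0,4.7,-29.6,0,10,0,0,0,4.7,-29.6,0,10]}}

```text
time: 16.27
tool_pos: [493.8, -370.5, 44.4]
tool_rot: [0.65, 0.76, 0.001, -0.001]
wrist_force: [1.2, 0.1, -2.6]
grip_width: 0.195
gripper_force: 79.7
```

{"op": "drive_tool", "data": {"series": [0,0,0,0,0,50,10,0,0,0,0,0,60,10,0,0,0,0,0,60,10,0,0,0,0,0,0,10]}}

```text
time: 16.77
tool_pos: [495.5, -371.2, 221.7]
tool_rot: [0.65, 0.76, 0.001, 0.006]
wrist_force: [0.2, 0.4, -3.4]
grip_width: 0.2
gripper_force: 79.9
```

Run:
```python
from h import *
import cv2
s=observe();p=s["tool_pos"];print(p,s["wrist_force"],s["grip_width"])
o=[]
j=[466.5,-195.6,1.727]
F=p+np.outer([83.6,-38.4],[-.1556,.9878,0])+[0,0,-1]
for n,x,y in(("top",275,180),("scene",245,170)):
    im=grab_frame(n)[:,:,::-1];o.append(cv2.resize(im[y:y+100,x:x+100],(400,400),interpolation=cv2.INTER_CUBIC))
    print(n,((proj(n,T(j,[[20,0,50],[120,0,50],[0,0,50]]))-[x,y])*4).round(0).tolist(),((proj(n,F)-[x,y])*4).round(0).tolist())
cv2.imwrite("pics/home.png",np.hstack(o))
```

```text
[ 495.47697201 -371.19059233  221.72255331] [ 0.24606427  0.37742486 -3.37208101] 0.20031142695487442
top [[190.0, 157.0], [68.0, 185.0], [214.0, 152.0]] [[397.0, 82.0], [568.0, 43.0]]
scene [[173.0, 283.0], [52.0, 249.0], [198.0, 290.0]] [[348.0, 117.0], [527.0, 159.0]]
```

View pics/home.png

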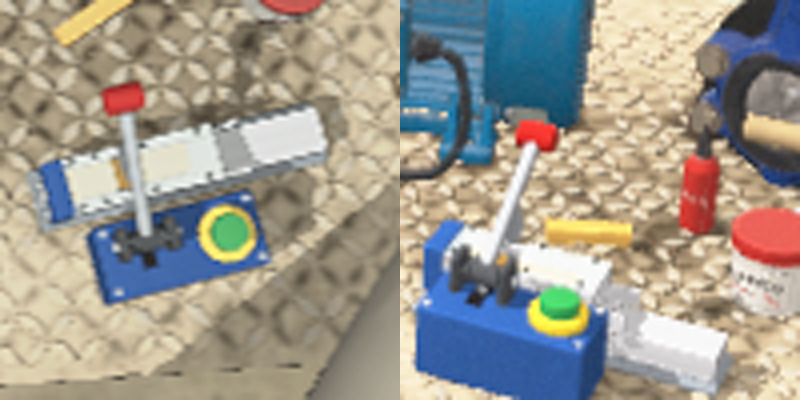

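The blank sits under the cover from (190,157) to (68,185), which matches the home position, and the open rail is empty. The lever is up and the bystanders are in place. Now I'll return the drift to the tray centre.

{"op": "drive_tool", "data": {"series": [0,0,1.1,-3.8,51,0,10,0,0,1.1,-3.8,55,0,10,0,0,1.1,-3.8,55,0,10,0,0,1.1,-3.8,55,0,10,0,0,1.1,-3.8,55,0,10]}}

```text
time: 17.5
tool_pos: [473.3, -97.0, 212.0]
tool_rot: [0.612, 0.791, -0.001, -0.002]
wrist_force: [0.4, 0.6, -3.1]
grip_width: 0.198
gripper_force: 79.8
```

{"op": "drive_tool", "data": {"series": [0,0,1.1,-3.8,55,0,10,0,0,1.1,-3.8,55,0,10,0,0,1.1,-3.8,55,0,10,0,0,1,-3.8,55,0,10,0,0,1,-3.8,54,0,10]}}

```text
time: 18.12
tool_pos: [454.1, 176.4, 212.1]
tool_rot: [0.575, 0.818, -0.002, -0.002]
wrist_force: [0.6, -0.3, -3.0]
grip_width: 0.198
gripper_force: 79.8
```

{"op": "drive_tool", "data": {"series": [0,0,0,0,0,-60,10,0,0,0,0,0,-60,10,0,0,0,0,0,-40,10,0,0,0,0,0,0,10,0,0,0,0,0,0,10]}}

```text
time: 18.75
tool_pos: [456.0, 174.9, 55.8]
tool_rot: [0.575, 0.818, 0.0, 0.0]
wrist_force: [0.7, -0.0, -1.7]
grip_width: 0.199
gripper_force: 79.6
```

Run:
```python
from h import *
import cv2
from scipy.spatial.transform import Rotation as R
s=observe();p=s["tool_pos"];M=R.from_quat(s["tool_rot"]).as_matrix();print(p,s["wrist_force"],M.round(3).tolist())
im=grab_frame("scene")
F=p+np.outer([83.6,-38.4],M[:,0])
print(proj("scene",F-[0,0,1]).round(1))
# tan pixels around the rod
c=proj("scene",p+22*M[:,0]).astype(int);x0,y0=c[0]-40,c[1]-25
h=cv2.cvtColor(im,cv2.COLOR_RGB2HSV)[y0:y0+50,x0:x0+60]
m=((h[...,0]>8)&(h[...,0]<25)&(h[...,1]>70)&(h[...,2]>110)).astype(np.uint8)
n,l,st,ce=cv2.connectedComponentsWithStats(m)
for k in range(1,n):
    if st[k,4]>20:
        ys,xs=np.where(l==k);v=cv2.fitLine(np.c_[xs,ys].astype(np.float32),2,0,.01,.01).ravel();print(st[k]+[x0,y0,0,0,0],ce[k]+[x0,y0],"slope",v[1]/v[0])
a,b=proj("scene",F);print("pred slope",(b-a)[1]/(b-a)[0])
a,b=proj("scene",F+np.outer([1,0],[0,0,-6]));print("pred slope 6mm droop",(b-a)[1]/(b-a)[0])
```

```text
[456.03704244 174.91315861  55.82395879] [ 0.68900498 -0.01332976 -1.72917996] [[-0.338, 0.941, 0.001], [0.941, 0.338, 0.0], [0.0, 0.001, -1.0]]
[[173.9 202.1]
 [207.7 207.4]]
[173 200  19   8 100] [182.45 203.65] slope 0.14530931
[199 204  10   6  48] [203.27083333 206.64583333] slope 0.1671518
pred slope 0.1569246274236289
pred slope 6mm droop 0.11178962115855645
```

{"op": "drive_tool", "data": {"series": [0,0,0,0,0,-25,10,0,0,0,0,0,-9,10,0,0,0,0,0,-3,10,0,0,0,0,0,0,10], "force": 40}}

```text
time: 19.3
tool_pos: [456.2, 174.9, 18.8]
tool_rot: [0.575, 0.818, 0.001, 0.0]
wrist_force: [-0.1, 0.8, -2.8]
grip_width: 0.202
gripper_force: 79.7
```

{"op": "drive_tool", "data": {"series": [0,0,0,0,0,-2,10,0,0,0,0,0,-1,10,0,0,0,0,0,0,10]}}

```text
time: 19.68
tool_pos: [455.8, 174.8, 15.0]
tool_rot: [0.575, 0.818, 0.0, 0.0]
wrist_force: [-0.3, -0.3, -2.3]
grip_width: 0.197
gripper_force: 79.7
```

{"op": "drive_tool", "data": {"series": [0,0,0,0,0,-1,10,0,0,0,0,0,0,10]}}

```text
time: 19.92
tool_pos: [455.9, 174.8, 14.9]
tool_rot: [0.575, 0.818, 0.0, 0.0]
wrist_force: [-3.3, -1.9, 5.3]
grip_width: 0.196
gripper_force: 80.8
```

Contact with the tray floor. I'll release and go up.

{"op": "drive_tool", "data": {"series": [0,0,0,0,0,0.5,45,0,0,0,0,0,0,45,0,0,0,0,0,0,45,0,0,0,0,0,0,45]}}

```text
time: 20.42
tool_pos: [455.7, 174.8, 14.4]
tool_rot: [0.575, 0.818, 0.0, 0.0]
wrist_force: [-1.1, -0.8, -0.2]
grip_width: 0.529
gripper_force: 0.0
```

{"op": "drive_tool", "data": {"series": [0,0,0,0,0,15,45,0,0,0,0,0,40,45,0,0,0,0,0,60,45,0,0,0,0,0,60,45,0,0,0,0,0,0,45]}}

```text
time: 21.05
tool_pos: [458.0, 175.5, 196.5]
tool_rot: [0.575, 0.818, 0.005, 0.004]
wrist_force: [0.8, 1.2, -0.4]
grip_width: 0.527
gripper_force: 0.0
```

Run:
```python
from h import *
import cv2
s=observe();print(s["tool_pos"],s["wrist_force"],s["grip_width"])
im=grab_frame("scene")
h=cv2.cvtColor(im,cv2.COLOR_RGB2HSV)
def rod(x0,y0,w,hh):
    g=h[y0:y0+hh,x0:x0+w];m=((g[...,0]>8)&(g[...,0]<25)&(g[...,1]>70)&(g[...,2]>110)).astype(np.uint8)
    n,l,st,ce=cv2.connectedComponentsWithStats(m)
    for k in range(1,n):
        if st[k,4]>40:
            ys,xs=np.where(l==k);v=cv2.fitLine(np.c_[xs,ys].astype(np.float32),2,0,.01,.01).ravel();print(st[k]+[x0,y0,0,0,0],ce[k]+[x0,y0],"slope",v[1]/v[0])
tr=[450,194.7,1.915]
pc=proj("scene",T(tr,[[95,-55,14],[95,55,14],[-95,-55,14],[-95,55,14]]));print(pc.round(0).tolist())
rod(165,203,50,27)
d=np.array([-.338,.941,0]);c=np.array([455.9,174.8,13.5])+22.6*d
a,b=proj("scene",c+61*d),proj("scene",c-61*d);print("pred",a,b,proj("scene",c),(b-a)[1]/(b-a)[0])
# lever grip red centroid vs prediction
for y0,y1,x0,x1 in((190,225,255,300),):
    g=h[y0:y1,x0:x1];m=((g[...,0]<6)|(g[...,0]>174))&(g[...,1]>150)&(g[...,2]>90);ys,xs=np.where(m);print("grip",xs.mean()+x0,ys.mean()+y0,"latched",proj("scene",T([466.5,-195.6,1.727],[75,-44,143])),"down",proj("scene",T([466.5,-195.6,1.727],[75,-65,75])))
```

```text
[458.00062988 175.48536486 196.46123368] [ 0.84497827  1.21391559 -0.35224339] 0.5269166856048942
[[172.0, 204.0], [159.0, 219.0], [223.0, 212.0], [213.0, 228.0]]
[173 210  35  11 187] [190.44385027 215.25668449] slope 0.16852856
pred [174.37924284 212.59961445] [207.85038245 218.02661563] [190.97240674 215.29002539] 0.162139719177093
grip 278.76271186440675 203.25423728813558 latched [278.70072615 203.26131512] down [279.86958912 219.3451577 ]
```

The drift lies flat at the predicted spot inside the tray, and the lever grip is exactly at its latched position. Handing in.

```bash
python3 -c "
from rig import *
print(job_done())"
```

```text
the job is handed in; nothing more can be done
None
```

The job is handed in at about 21 s: the gate was tripped and relatched, the blank was pushed home with the drift, and the drift is flat back in the tray, with the lever up and no bystander touched.

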